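# Put the two-tier stand back together and return the beaker to its top

### The arm

A 7-joint arm with a two-finger parallel gripper is mounted at the origin on a cart in front of the work surface, level with it; the furniture and walls round the work are solid. World frame = base frame: x ahead of the robot, y to its left, z up, the work surface at z = 0. Lengths are in m, angles in rad, forces in N, time in s.
With the tool pointing down it reaches from about 0.425 to 0.925 m from the base axis. Payload 6.8 kg.
Tool frame: the origin (TCP) lies between the finger pads; the fingertips stand 22 mm ahead of it and the grasp point (between the pads) lies 3 mm ahead of it; z points along the fingers, y is the line along which they close (so a half turn about z gives the same grasp; the last joint's range is limited). The gripper opens to 85 mm and grips with 20 to 120 N. Pads are 22 mm wide; open, the fingers measure 114 mm over their backs; the gripper's body (76 mm by 85 mm) begins 54 mm behind the grasp point. The pads swing forward as they close: fully open they stand 13 mm farther back than shut.
Start: joints at [-1.398, 0.477, 0.022, 1.555, -0.011, 1.109, -0.083], TCP at [0.187, 0.649, 0.253] pointing down, gripper open.
Joint ranges: [-2.96, 2.96], [-0.34, 2.1], [-1.41, 1.46], [0.24, 2.44], [-1.37, 4.51], [0.17, 1.92], [-2.96, 2.96]. Speed limits (rad/s): [2.39, 2.39, 3.14, 3.14, 3.14, 3.14, 3.14].

### API

Orientations are given as a unit quaternion [w, x, y, z].
In Python, from station import bot gives the robot as it stands.
- The arm moves only by the tool servo_tool, never from a script. Its argument "motion" is a list that holds one entry, the list of rows, each a list of 5 numbers: the opening, from 0 (shut) to 1 (fully open), then the shift along the world's x, y, z each as a share of 0.04 m, from -1 to 1, then the turn about the world's z as a share of 0.12 rad, from -1 to 1. A call has 1 to 20 rows; each row shifts and turns the commanded pose from where the row before left it; what a row does not reach is not made up. A row lasts 1/10 s, in which the tool goes at most 50 mm and 8.59 degrees, less where a joint would pass 70% of its speed; a pose out of reach is approached as far as the arm can. A call with a number of a shift or a turn outside -1 to 1 is refused whole. A call with a gripper value outside its range is refused whole. The fingers move at their own pace and stop on an object; "newtons" is the grip in N (left out, the last holds). Time passes only in rows, so rows that do not move let the fingers close. It gives the time, the measured TCP pose, the force, the opening and the grip force at its end, in the units of the state.
- bot.get_obs(): the state, without advancing time (a new reading comes with each control period).
- bot.read_camera(name): name is "scene" or "top" or "wrist"; returns (picture, depth): 384x512x3 uint8, red, green, blue; 384x512 float32, m along the optical axis (not along the pixel's ray), 0 where there is no reading.
- bot.get_calibration(name): a dict with "fovy" (degrees; the focal length in pixels is half the picture's height over the tangent of half this angle, whatever the lens; pixels are square), "cx", "cy" (the principal point, pixels), "k1" (the pictures are not rectified: a ray, as slopes to the right and down, at radius r is drawn at 1 + k1 r^2 times it, then the intrinsics apply), "view" (4x4, takes a point from world to camera coordinates). Camera axes: x right, y down, z forward; pixel columns grow to the right and rows downward; lengths in m; the calibration is good to about 2 mm. A picture is of the moment at which its call begins: read the wrist's pose just before it. get_calibration takes no time and is no camera call; for the wrist camera it gives the pose at the moment of the call.
- bot.hand_in(): hands the job in; it is judged then, once.
The state is a dict: "t": time; "q": joint angles; "joint_vel": joint speeds; "joint_torque": joint torques, N m; "eef_pos": TCP position; "tool_rot": TCP orientation; "contact_force": force on the tool from outside, world axes, zero at the start; "torque": the same for the moment, N m; "gripper_width": opening from 0.0 (shut) to 1.0 (fully open); "grasp_force": force on a finger pad.
Only numpy, scipy, OpenCV 4.12 (cv2) and the standard library are available. Lean on these libraries where they do the work, as an engineer would, in place of code of your own. Each camera call takes 0.05 s, during which the arm holds its last target. There are 200 camera calls.

### The job

The kitchen stand has been washed: put it back together by lowering the tray with the black handle and wide corner holes over the four posts until all its corners sit fully home on the lower steps, and then the tray with the red handle and narrow holes onto the upper steps. Then turn over the blue beaker that has been draining mouth down and stand it mouth up on the top tray. Set things down rather than letting them drop, and leave the other things on the worktop where they are.

Things in the scene. Friction and masses are not known exactly. Their poses are not given: they have to be found in the camera images.
- stand: Foot of the two-tier stand: bamboo frame 176 (x) x 120 (y) x 18 mm, held fast by suction feet. Origin on the worktop at its centre, z up; same either way round. Steel posts at x +-70, y +-40, stepped: 32 mm thick to z 32 (lower step), 18 to z 120 (upper step), then an 8 mm pin, tapered tip at z 148. Behind it, a wall cabinet hangs beyond world x 0.62 m, above z 0.44 m.
- lower_tray: Lower tray: flat bamboo deck 176 (x) x 120 (y) x 12 mm, 0.35 kg, same either way round. Origin: centre of underside, z up. Through holes of 22 mm at x +-70, y +-40. Black handle bar across the middle: 64 mm along y, 14 wide along x, 28 to 44 above the underside. Its holes pass pins and 18 mm posts; seated, its underside is 32 mm above the worktop. Goes on before the upper tray.
- upper_tray: Upper tray: flat bamboo deck 176 (x) x 120 (y) x 12 mm, 0.35 kg, same either way round. Origin: centre of underside, z up. Through holes of 12 mm at x +-70, y +-40. Red handle bar across the middle: 64 mm along y, 14 wide along x, 28 to 44 above the underside. Its holes pass only the 8 mm pins; seated, its underside is 120 mm above the worktop.
- beaker: Blue stoneware beaker, no handle, round, straight sides, 62 mm outside diameter, 92 long, wall 3.5, 0.16 kg. At the start it stands on its mouth. Origin: centre of its mouth; z runs from mouth to closed bottom (up at the start, down once it stands mouth up). Laid on its side it does not roll by itself.
- beaker_bottom (a point): Centre of the outside of the beaker's closed bottom, 92 mm from the mouth; z axis as the beaker's.
- pepper_mill: Turned wooden pepper mill, 58 mm across, 170 mm tall; bystander, origin at its underside.
- egg_timer: Round kitchen timer, red top on a white base, 62 mm across, 59 mm tall; bystander, origin at its underside.
- lemon: Lemon, 83 x 58 x 58 mm; bystander, origin at its underside.
- spice_jar: Small glass spice jar with a red cap, 45 mm across, 106 mm tall; bystander, origin at its underside.
- teaspoon: Metal teaspoon lying flat, 130 x 27 x 11 mm; bystander, origin at its underside.
- wooden_spoon: Wooden spoon lying flat, 311 x 44 x 14 mm; bystander, origin at its underside.

How it is judged:
On the way, in this order (a step that is already met when the one before it is completed fails the run):
1. the black-handled tray sits on the lower steps of all four posts (z of lower_tray in the frame of stand between 0.028 and 0.036 m and horizontal distance between lower_tray and stand below 0.006 m and angle between the x axis of lower_tray and the x axis of stand, either way round below 0.06 rad and angle between lower_tray's own z axis and vertical below 0.04 rad), for 0.2 s.
2. the red-handled tray sits on the upper steps of all four posts (z of upper_tray in the frame of stand between 0.116 and 0.124 m and horizontal distance between upper_tray and stand below 0.006 m and angle between the x axis of upper_tray and the x axis of stand, either way round below 0.06 rad and angle between upper_tray's own z axis and vertical below 0.04 rad), for 0.2 s.
3. the beaker stands mouth up on the top tray (z of beaker_bottom in the frame of upper_tray between 0.007 and 0.018 m and x of beaker_bottom in the frame of upper_tray between -0.08 and 0.08 m and y of beaker_bottom in the frame of upper_tray between -0.05 and 0.05 m and angle between beaker's own z axis and vertical above 3.04 rad), for 0.2 s.
At the end, for the whole second after the job is handed in: Black tray on the lower and red tray on the upper steps: level within 0.04 rad, seated height within 4 mm, centred within 6 mm, in line within 0.06 rad. Beaker mouth up within 0.1 rad, bottom on the red tray's deck beside the handle (within 80 mm lengthwise, 50 mm across its middle). All at rest (all of step 1 and all of step 2 and all of step 3 and linear speed of each of lower_tray, upper_tray, beaker below 0.02 m/s); the robot touches nothing.
It fails at once if the lower tray is dropped (moves faster than 0.7 m/s with no finger on it) (linear speed of lower_tray above 0.7 m/s and contact force between lower_tray and the fingers below 0.05 N).
It fails at once if the upper tray is dropped (moves faster than 0.7 m/s with no finger on it) (linear speed of upper_tray above 0.7 m/s and contact force between upper_tray and the fingers below 0.05 N).
It fails at once if the beaker is dropped (moves faster than 0.7 m/s with no finger on it) (linear speed of beaker above 0.7 m/s and contact force between beaker and the fingers below 0.05 N).
It fails at once if a bystander is pushed more than 40 mm from its place (distance of any of pepper_mill, egg_timer, lemon, spice_jar, teaspoon, wooden_spoon from where it was at the start of the episode above 0.04 m).
It also fails if it takes over 72 s, if anything falls off the work surface, if the arm or the gripper's body presses on something with over 40 N, if the wrist force passes 120 N, or if a joint passes its speed limit or range.

## Working session

There is one attempt and no reset: what is moved stays moved. The work goes in short steps, Python scripts to look and compute and a tool call to move; the robot and the scene stay as the last step left them, time stands still between calls to the robot, and variables do not carry over. Pictures are saved under pics/ and viewed, at most 10 in all, crops included, and the job is handed in when it is done.

Besides the shell and the picture viewer there is one more tool, called after "Request:" as name(argument=value, ...), one argument or row to a line, values as JSON. servo_tool: Moves the arm, as the interface text tells. Shift numbers are shares of 0.04 m and turn numbers shares of 0.12 rad, none past 1 either way. Its arguments: {"type":"object","properties":{"motion":{"type":"array"},"newtons":{"type":"number"}},"required":["motion"]}

```bash
mkdir -p pics; ls
cat > h.py <<'E'
import numpy as np, cv2
from station import bot
def cal(n):
    c=bot.get_calibration(n); f=192/np.tan(np.radians(c['fovy'])/2); return c,f,np.array(c['view'])
def cloud(n,c=None):
    """picture, world point per pixel, depth"""
    c,f,V=c or cal(n); im,d=bot.read_camera(n)
    v,u=np.mgrid[0:384,0:512]; x=(u-c['cx'])/f; y=(v-c['cy'])/f
    xu,yu=x.copy(),y.copy()
    for _ in range(8):
        s=1+c['k1']*(xu**2+yu**2); xu,yu=x/s,y/s
    P=np.stack([xu*d,yu*d,d],-1); R,t=V[:3,:3],V[:3,3]
    W=(P-t)@R; W[d==0]=np.nan
    return im,W,d
E
python3 - <<'E'
from h import *
ims=[]
for n in('scene','top'):
    im,W,d=cloud(n); np.savez(f'{n}0.npz',im=im,W=W); ims.append(im)
    c,f,V=cal(n);print(n,c['fovy'],c['k1'],-V[:3,:3].T@V[:3,3])
    cv2.imwrite(f'pics/{n}0.png',cv2.resize(im[...,::-1],(800,600)))
o=bot.get_obs();print(o)
E
```

```text
pics
scene 50.07822418114789 -0.10145273159576637 [ 0.11000507 -0.96090005  0.70338659]
top 56.0804675023526 0.03539326610572426 [ 0.34491524 -0.07046576  1.1495767 ]
{'t': 0.1, 'q': array([-1.39810288,  0.47772468,  0.02234287,  1.55635226, -0.01147311,
        1.10929885, -0.08310587]), 'joint_vel': array([-7.47840186e-04, -1.67690693e-03, -1.83579904e-03, -5.07099991e-03,
       -7.31708208e-05,  9.95568771e-04,  7.34485034e-04]), 'joint_torque': array([ 4.46467791e-03, -5.97756958e+01,  1.61330022e+00, -2.81950629e+01,
        1.27471896e-02,  5.05972712e-03, -6.64154598e-06]), 'eef_pos': array([0.18693205, 0.64808112, 0.2524182 ]), 'tool_rot': array([-4.37145710e-05,  1.39923045e-01,  9.90162036e-01, -8.26296160e-04]), 'contact_force': array([0.15554253, 1.18665831, 0.73545715]), 'torque': array([ 0.01836246,  0.03961196, -0.01978163]), 'grasp_force': 0.0, 'gripper_width': 1.0002089660805407}
```

View pics/scene0.png

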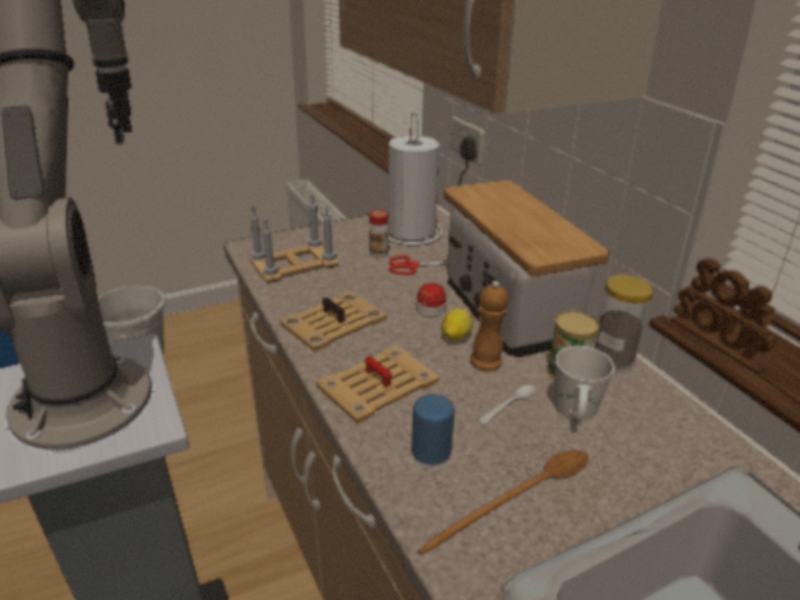

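View pics/top0.png

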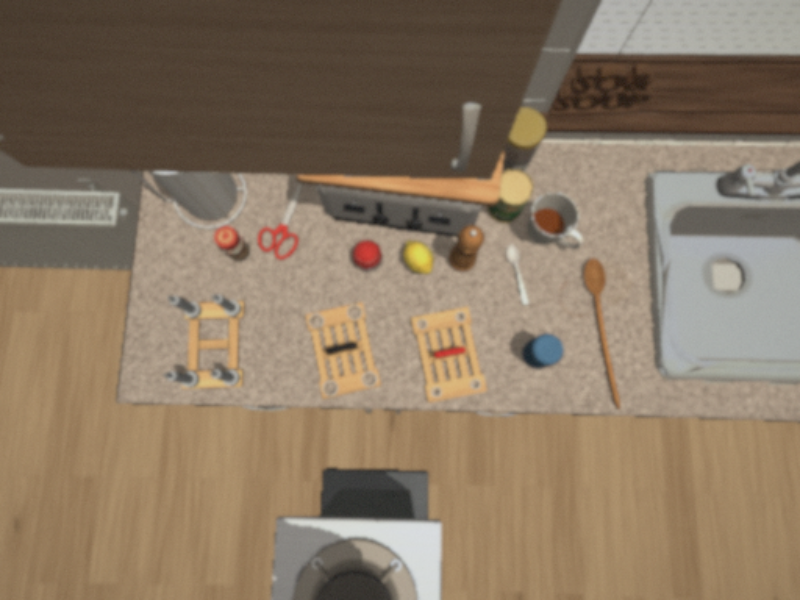

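The scene picture shows the stand at (295,255), the black tray at (333,315), the red tray at (378,380) and the blue beaker at (433,430). In the top picture, the stand is at (215,343), black tray (342,350), red tray (449,353) and beaker (543,350). Up in that picture is +x and left is +y.

Run:
```python
from h import *
D=np.load('top0.npz');im,W=D['im'],D['W']
hsv=cv2.cvtColor(im,cv2.COLOR_RGB2HSV);Z=W[...,2]
s=0.64
def box(x0,y0,x1,y1):
    m=np.zeros(Z.shape,bool);m[int(y0*s):int(y1*s),int(x0*s):int(x1*s)]=1;return m
wood=(hsv[...,0]>8)&(hsv[...,0]<25)&(hsv[...,1]>110)&(Z<.06)
for n,b in(('stand',(165,280,260,410)),('black',(295,290,390,410)),('red',(400,295,500,410))):
    m=wood&box(*b); p=W[m][:,:2]; r=cv2.minAreaRect((p*1000).astype(np.float32)); print(n,m.sum(),np.median(Z[m]),r)
m=(hsv[...,0]<6)&(hsv[...,1]>150)&box(425,335,475,370);p=W[m];print('redh',np.median(p,0),cv2.minAreaRect((p[:,:2]*1000).astype(np.float32)))
m=(hsv[...,2]<60)&box(320,335,365,362);p=W[m];print('blkh',np.median(p,0),cv2.minAreaRect((p[:,:2]*1000).astype(np.float32)))
m=box(165,280,260,410)&(Z>.1);p=W[m];n,l=cv2.connectedComponents(m.astype(np.uint8))
for i in range(1,n):print('post',(l==i).sum(),np.nanmean(W[l==i],0),np.nanmax(Z[l==i]))
m=(hsv[...,0]>95)&(hsv[...,0]<120)&(hsv[...,1]>90)&box(515,320,575,375);p=W[m];p=p[p[:,2]>.085];print('beaker',cv2.minEnclosingCircle((p[:,:2]*1000).astype(np.float32)),p[:,2].mean())
# heights of bystanders
for n,q in(('timer',(367,254)),('lemon',(418,257)),('mill',(468,240)),('tsp',(516,275)),('wsp',(600,310)),('table edge',(400,398))):print(n,W[int(q[1]*s),int(q[0]*s)])
c,f,V=cal('wrist');o=bot.get_obs();print('wrist cam',-V[:3,:3].T@V[:3,3]-o['eef_pos'],V[:3,:3],c['fovy'])
```

```text
stand 478 0.016472112165003407 ((485.23199462890625, 301.17071533203125), (162.22244262695312, 104.5356674194336), 3.4837098121643066)
black 831 0.011257953419090869 ((477.6324157714844, 45.607765197753906), (170.40150451660156, 107.74022674560547), 13.912771224975586)
red 934 0.011373869489252359 ((474.4128723144531, -168.31427001953125), (169.46774291992188, 113.54796600341797), 12.63379955291748)
redh [ 0.47397805 -0.1673049   0.04334471] ((476.23187255859375, -167.18496704101562), (14.562314987182617, 56.81191635131836), 11.681082725524902)
blkh [0.47763641 0.04806033 0.04407686] ((477.5906066894531, 45.452491760253906), (6.385146617889404, 49.96772766113281), 14.947857856750488)
post 43 [0.55111197 0.26767681 0.1210868 ] 0.14742511196166452
post 55 [0.5466821  0.34739755 0.1196995 ] 0.14880140250174867
post 43 [0.41368212 0.25887684 0.12124082] 0.14849381611703022
post 48 [0.40903345 0.33943324 0.12126867] 0.14844930681455518
beaker ((478.03533935546875, -346.2406921386719), 27.29546546936035) 0.0911763368469857
timer [0.66566284 0.00169565 0.06138635]
lemon [ 0.66431942 -0.10197051  0.05287665]
mill [ 0.66883774 -0.19004284  0.15745146]
tsp [ 6.44017230e-01 -3.10734125e-01  2.51026386e-04]
wsp [ 0.5723189  -0.4788073   0.01352508]
table edge [ 0.38482744 -0.0744312   0.00097333]
wrist cam [-0.07633146  0.02035655  0.12044661] [[ 0.27787971  0.96061535 -0.00101079]
 [ 0.9131501  -0.26382235  0.31073245]
 [ 0.29822769 -0.08726924 -0.95049688]] 68.8013301164896
```

Request:
servo_tool(
  motion=[
    [[1, 0.61, -0.72, 0.104, -0.85], [1, 0.61, -0.72, 0.104, -0.85], [1, 0.61, -0.72, 0.104, -0.85], [1, 0.61, -0.72, 0.104, -0.85], [1, 0.61, -0.72, 0.104, -0.85], [1, 0.61, -0.72, 0.104, -0.85], [1, 0.61, -0.72, 0.104, -0.85], [1, 0.61, -0.72, 0.104, -0.85], [1, 0.61, -0.72, 0.104, -0.85], [1, 0.61, -0.72, 0.104, -0.85], [1, 0.61, -0.72, 0.104, -0.85], [1, 0.61, -0.72, 0.104, -0.85], [1, 0, 0, 0, 0], [1, 0, 0, 0, 0], [1, 0, 0, 0, 0]],
  ],
)

```text
t: 1.6
eef_pos: [0.4788, 0.3041, 0.3028]
tool_rot: [-0.0, 0.683, 0.731, -0.0]
contact_force: [-0.5, 0.3, 0.0]
gripper_width: 0.997
grasp_force: 0.0
```

```bash
cat >> h.py <<'E'
def yaw(o=None):
    from scipy.spatial.transform import Rotation as Ro
    w,x,y,z=(o or bot.get_obs())['tool_rot']; R=Ro.from_quat([x,y,z,w]).as_matrix()
    return np.degrees((np.arctan2(R[1,1],R[0,1])+np.pi/2)%np.pi-np.pi/2), R
E
python3 - <<'E'
from h import *
o=bot.get_obs();print(o['eef_pos'],yaw(o)[0],yaw(o)[1].round(4).tolist(),o['joint_vel'].max(),o['q'])
im,W,d=cloud('wrist');np.savez('stand.npz',im=im,W=W,**{'V':cal('wrist')[2]})
cv2.imwrite('pics/w1.png',cv2.resize(im[...,::-1],(800,600)))
E
```

```text
[0.47883787 0.30405372 0.30275481] 3.9205500392838295 [[-0.0684, 0.9977, -0.0011], [0.9977, 0.0684, 0.0], [0.0001, -0.0011, -1.0]] 0.0012955336119164034 [-1.01243658  0.2639084   0.41363748  1.78117781 -0.11737221  1.12146381
 -0.49191917]
```

View pics/w1.png

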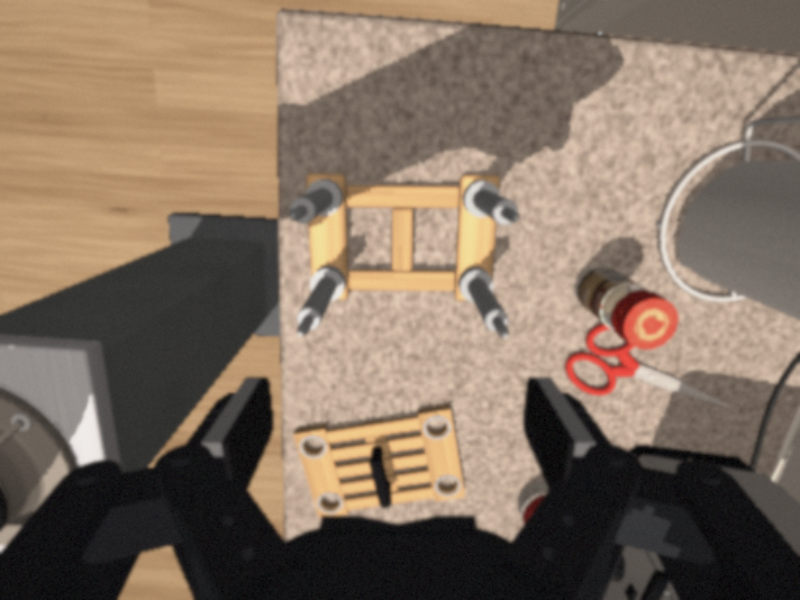

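The wrist picture shows the pin tips at about (300,211), (512,215), (307,325) and (500,327), with the fingers at the bottom. The black tray is at (382,465).

```bash
cat >> h.py <<'E'
from scipy.optimize import least_squares
def fitrect(pts,hx=.07,hy=.04):
    """pose (x,y,yaw deg) of the 4 corner points, residual mm; pts ordered ++,+-,-+,--"""
    T=np.array([[hx,hy],[hx,-hy],[-hx,hy],[-hx,-hy]]);pts=np.array(pts)
    def g(p):
        c,s=np.cos(p[2]),np.sin(p[2]); return (T@np.array([[c,s],[-s,c]])+p[:2]-pts).ravel()
    r=least_squares(g,[*pts.mean(0),0]);return r.x[:2],np.degrees(r.x[2]),(r.fun*1000).round(1)
def posts(W,c0,y0,bands=((.05,.115,.009),(.124,.138,.004))):
    a=np.radians(y0);R=np.array([[np.cos(a),-np.sin(a)],[np.sin(a),np.cos(a)]])
    for lo,hi,r in bands:
        out=[]
        for t in([.07,.04],[.07,-.04],[-.07,.04],[-.07,-.04]):
            q=R@np.array(t)+c0
            m=(W[...,2]>lo)&(W[...,2]<hi)&(np.hypot(W[...,0]-q[0],W[...,1]-q[1])<.025);p=W[m][:,:2]
            s=least_squares(lambda x:np.hypot(*(p-x).T)-r,q,loss='soft_l1',f_scale=.001);out.append(s.x)
        print(lo,m.sum(),*fitrect(out))
E
python3 - <<'E'
from h import *
D=np.load('stand.npz');W=D['W'];posts(W,np.array([.480,.303]),3.7)
im=D['im'];hsv=cv2.cvtColor(im,cv2.COLOR_RGB2HSV)
m=(abs(W[...,2]-.018)<.006)&(hsv[...,1]>100)&(abs(W[...,1]-.303)<.09)&(W[...,0]>.37)&(W[...,0]<.6);r=cv2.minAreaRect((W[m][:,:2]*1e4).astype(np.float32));print(r,np.median(W[m][:,2]))
T=np.load('top0.npz')['W'];posts(T,np.array([.480,.303]),3.7)
E
```

```text
0.05 245 [0.4823853 0.3038811] 3.398535567734914 [-0.5  0.3 -0.1 -0.4  0.4  0.4  0.2 -0.4]
0.124 37 [0.48234157 0.30395523] 3.3822624989363423 [-0.3  0.3 -0.2 -0.4  0.3  0.3  0.2 -0.3]
((4823.44287109375, 3046.7080078125), (1735.650634765625, 1166.6353759765625), 3.810432195663452) 0.016754147323821984
0.05 40 [0.48179594 0.30645975] 3.2808545330887138 [ 0.4  0.5  0.3 -0.5 -0.5 -0.2 -0.2  0.2]
0.124 6 [0.48066695 0.30378375] 3.8654655136617 [ 1.4  2.7 -1.  -1.6  0.1  1.8 -0.5 -2.9]
```

Request:
servo_tool(
  motion=[
    [[1, 0, -0.92, 0, 0.216], [1, 0, -0.92, 0, 0.216], [1, 0, -0.92, 0, 0.216], [1, 0, -0.92, -0.8, 0.216], [1, 0, -0.92, -0.8, 0.216], [1, 0, -0.92, -0.8, 0.216], [1, 0, -0.92, -0.8, 0.216], [1, 0, 0, 0, 0], [1, 0, 0, 0, 0], [1, 0, 0, 0, 0]],
  ],
)

```text
t: 2.65
eef_pos: [0.4805, 0.0472, 0.1758]
tool_rot: [0.0, 0.613, 0.79, 0.001]
contact_force: [0.9, -0.1, 1.1]
gripper_width: 0.997
grasp_force: 0.0
```

```bash
cat >> h.py <<'E'
def tray(W,im,c0,y0,zd=.012,verbose=1):
    """deck points -> minAreaRect; holes: points on deck plane missing within circle: centroid of non-deck rays"""
    a=np.radians(y0);R=np.array([[np.cos(a),-np.sin(a)],[np.sin(a),np.cos(a)]])
    L=(W[...,:2]-c0)@R
    hsv=cv2.cvtColor(im,cv2.COLOR_RGB2HSV)
    m=(hsv[...,1]>90)&(abs(W[...,2]-zd)<.006)&(abs(L[...,0])<.1)&(abs(L[...,1])<.075)
    return m,cv2.minAreaRect((W[m][:,:2]*1e4).astype(np.float32)),np.median(W[m][:,2])
E
python3 - <<'E'
from h import *
o=bot.get_obs();print(o['eef_pos'],yaw(o)[0])
im,W,d=cloud('wrist');np.savez('black.npz',im=im,W=W,V=cal('wrist')[2])
m,r,z=tray(W,im,np.array([.4775,.0455]),14.3);print(r,z,m.sum())
v=np.hstack([cv2.resize(im[...,::-1],(400,300)),cv2.resize(np.repeat(m[...,None]*255,3,2).astype(np.uint8),(400,300))])
cv2.imwrite('pics/w2.png',v)
E
```

```text
[0.48045781 0.04724668 0.17577951] 14.32862224110029
((4776.310546875, 423.1741638183594), (1768.0457763671875, 1200.4462890625), 14.367069244384766) 0.011573226810912909 11896
```

View pics/w2.png

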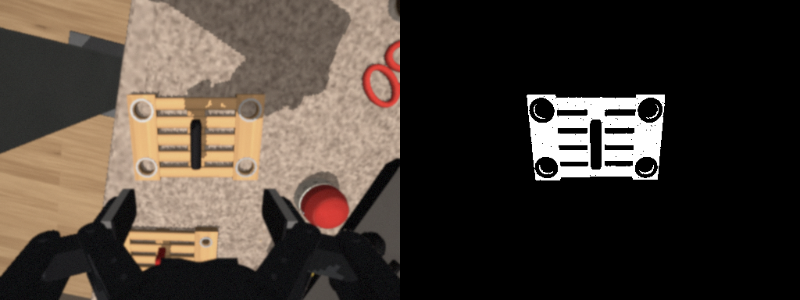

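The picture shows the black tray centred at (197,137), with its deck fully segmented on the right. It measures 176.8 x 120 mm at a yaw of 14.4°.

Request:
servo_tool(
  motion=[
    [[0.6, -0.0725, -0.1225, -0.7, 0], [0.5, 0, 0, -0.9, 0], [0.4, 0, 0, -0.9, 0], [0.4, 0, 0, -0.7, 0], [0.4, 0, 0, -0.22, 0], [0.4, 0, 0, 0, 0], [0.1, 0, 0, 0, 0], [0, 0, 0, 0, 0], [0, 0, 0, 0, 0], [0, 0, 0, 0, 0], [0, 0, 0, 0, 0], [0, 0, 0, 0, 0]],
  ],
  newtons=70,
)

```text
t: 3.9
eef_pos: [0.4782, 0.041, 0.04]
tool_rot: [0.001, 0.614, 0.789, 0.001]
contact_force: [-0.2, 1.4, 7.6]
gripper_width: 0.151
grasp_force: 69.5
```

Request:
servo_tool(
  motion=[
    [[0, 0, 0, 0.4, 0], [0, 0, 0, 0.8, 0], [0, 0, 0, 0.9, 0], [0, 0, 0, 0.9, 0], [0, 0, 0, 0.8, 0], [0, 0, 0, 0.4, 0], [0, 0, 0, 0, 0], [0, 0, 0, 0, 0], [0, 0, 0, 0, 0]],
  ],
)

```text
t: 4.8
eef_pos: [0.4759, 0.0404, 0.2053]
tool_rot: [-0.001, 0.614, 0.789, -0.001]
contact_force: [-0.9, -0.2, -3.4]
gripper_width: 0.153
grasp_force: 69.1
```

Run:
```python
from h import *
o=bot.get_obs();print(o['eef_pos'],yaw(o)[0],yaw(o)[1][:,2],o['gripper_width'],o['contact_force'])
im,W,d=cloud('wrist');np.savez('held1.npz',im=im,W=W,V=cal('wrist')[2])
e=o['eef_pos']
m,r,z=tray(W,im,e[:2],14.3,e[2]-.028);print(r,z,m.sum())
p=W[m];A=np.c_[p[:,:2]-e[:2],np.ones(len(p))];print('plane',np.linalg.lstsq(A,p[:,2],rcond=None)[0])
v=np.hstack([cv2.resize(im[...,::-1],(400,300)),cv2.resize(np.repeat(m[...,None]*255,3,2).astype(np.uint8),(400,300))])
cv2.imwrite('pics/w3.png',v)
```

```text
[0.47587069 0.04037916 0.20525249] 14.18487330266932 [-2.22756631e-03 -6.04283310e-04 -9.99997336e-01] 0.1531781180982165 [-0.85039495 -0.22681375 -3.42967919]
((4750.1982421875, 418.3950500488281), (1774.476806640625, 1202.8465576171875), 14.167754173278809) 0.17681120188873906 29162
plane [-0.00216705 -0.00402445  0.17670226]
```

View pics/w3.png

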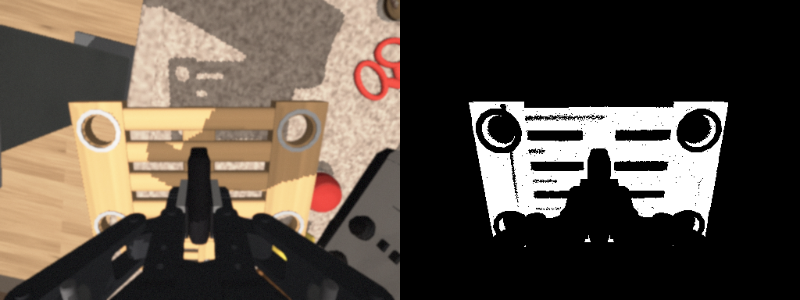

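The held tray is level in the grip, with its deck at left (198,165) and its far holes at (98,130) and (298,130).

Request:
servo_tool(
  motion=[
    [[0, 0.022, 0.5, 0, -0.196], [0, 0.022, 0.9, 0, -0.196], [0, 0.022, 0.95, 0, -0.196], [0, 0.022, 0.95, 0, -0.196], [0, 0.022, 0.95, 0, -0.196], [0, 0.022, 0.95, 0, -0.196], [0, 0.022, 0.85, 0, -0.196], [0, 0.022, 0.5, 0, -0.196], [0, 0, 0, 0, 0], [0, 0, 0, 0, 0], [0, 0, 0, 0, 0], [0, 0, 0, 0, 0]],
  ],
)

```text
t: 6.05
eef_pos: [0.4841, 0.301, 0.2061]
tool_rot: [0.0, 0.687, 0.727, -0.0]
contact_force: [-0.9, 0.8, -3.7]
gripper_width: 0.145
grasp_force: 69.0
```

```bash
cat >> h.py <<'E'
def held():
    o=bot.get_obs();e=o['eef_pos'];im,W,d=cloud('wrist')
    m,r,z=tray(W,im,e[:2],yaw(o)[0],e[2]-.028)
    p=W[m];A=np.c_[p[:,:2]-e[:2],np.ones(len(p))]
    a=r[2]if r[1][0]>r[1][1] else r[2]-90
    print('tcp',e.round(4),yaw(o)[0].round(2),'F',o['contact_force'].round(1),'tray',np.array(r[0])/10,a,r[1],z,np.linalg.lstsq(A,p[:,2],rcond=None)[0].round(4)); return im,W
E
python3 - <<'E'
from h import *
held()
E
```

```text
tcp [0.4841 0.301  0.2061] 3.29 F [-0.9  0.8 -3.7] tray [483.84916992 302.31035156] 3.324002265930176 (1771.9781494140625, 1205.1875) 0.1776056841269979 [-0.0016 -0.0033  0.1775]
```

Request:
servo_tool(
  motion=[
    [[0, -0.036, 0.04, 0, 0.01], [0, 0, 0, -0.2, 0], [0, 0, 0, -0.2, 0], [0, 0, 0, -0.2, 0], [0, 0, 0, -0.2, 0], [0, 0, 0, 0, 0], [0, 0, 0, 0, 0]],
  ],
)

```text
t: 6.8
eef_pos: [0.4825, 0.304, 0.1741]
tool_rot: [0.0, 0.685, 0.728, -0.0]
contact_force: [0.1, 0.2, -3.0]
gripper_width: 0.146
grasp_force: 68.9
```

Run:
```python
from h import *
im,W=held();cv2.imwrite('pics/w4.png',im[...,::-1])
```

```text
tcp [0.4825 0.304  0.1741] 3.46 F [ 0.1  0.2 -3. ] tray [481.86430664 308.22426758] 3.4855575561523438 (1772.0242919921875, 1145.8326416015625) 0.1455940491850443 [-0.0013 -0.0027  0.1454]
```

View pics/w4.png

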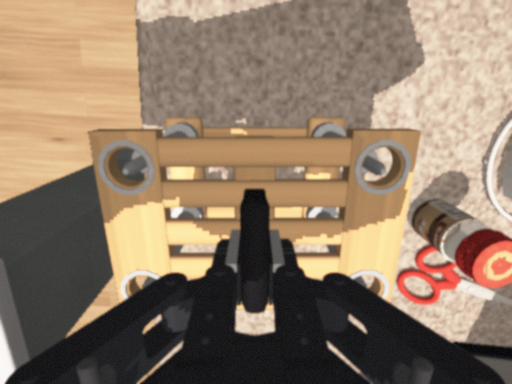

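The far pins stand inside the far holes, at about (137,160) and (370,160), and nothing is touching.

Request:
servo_tool(
  motion=[
    [[0, 0, -0.035, 0, 0], [0, 0, 0, -0.2, 0], [0, 0, 0, -0.2, 0], [0, 0, 0, -0.2, 0], [0, 0, 0, -0.2, 0], [0, 0, 0, 0, 0], [0, 0, 0, 0, 0]],
  ],
)

```text
t: 7.55
eef_pos: [0.4825, 0.3026, 0.1421]
tool_rot: [0.0, 0.685, 0.728, -0.0]
contact_force: [0.1, 0.4, -3.0]
gripper_width: 0.155
grasp_force: 68.9
```

Request:
servo_tool(
  motion=[
    [[0, 0, 0, -0.3, 0], [0, 0, 0, -0.35, 0], [0, 0, 0, -0.35, 0], [0, 0, 0, -0.3, 0], [0, 0, 0, -0.2, 0], [0, 0, 0, -0.1, 0], [0, 0, 0, -0.05, 0], [0, 0, 0, -0.05, 0], [0, 0, 0, -0.05, 0], [0, 0, 0, 0, 0], [0, 0, 0, 0, 0]],
  ],
)

```text
t: 8.65
eef_pos: [0.4827, 0.3028, 0.0727]
tool_rot: [0.0, 0.685, 0.728, 0.0]
contact_force: [0.3, 1.0, -4.0]
gripper_width: 0.15
grasp_force: 68.9
```

Request:
servo_tool(
  motion=[
    [[0, 0, 0, -0.025, 0], [0, 0, 0, -0.025, 0], [0, 0, 0, 0, 0]],
  ],
)

```text
t: 8.95
eef_pos: [0.4828, 0.3028, 0.0721]
tool_rot: [-0.0, 0.686, 0.728, 0.0]
contact_force: [-4.6, -2.6, 12.3]
gripper_width: 0.147
grasp_force: 71.3
```

Request:
servo_tool(
  motion=[
    [[0.3, 0, 0, 0, 0], [0.4, 0, 0, 0, 0], [0.5, 0, 0, 0, 0], [0.5, 0, 0, 0.4, 0], [0.5, 0, 0, 0.8, 0], [0.5, 0, 0, 1, 0], [0.6, 0, 0, 1, 0], [0.8, 0, 0, 1, 0], [1, 0, 0, 1, 0], [1, 0, 0, 0.3, 0], [1, 0, 0, 0, 0], [1, 0, 0, 0, 0]],
  ],
)

```text
t: 10.15
eef_pos: [0.4819, 0.3025, 0.2891]
tool_rot: [-0.0, 0.685, 0.728, -0.001]
contact_force: [-0.5, 0.1, -1.0]
gripper_width: 0.999
grasp_force: 0.0
```

Run:
```python
from h import *
o=bot.get_obs();print(o['eef_pos'])
im,W,d=cloud('wrist')
m,r,z=tray(W,im,np.array([.4824,.3039]),3.4,.044);print(r,z)
p=W[m];print(np.linalg.lstsq(np.c_[p[:,:2]-[.48,.304],np.ones(len(p))],p[:,2],rcond=None)[0])
posts(W,np.array([.4824,.3039]),3.4,((.055,.115,.009),(.124,.138,.004)))
```

```text
[0.48187092 0.30249115 0.28912632]
((4828.1865234375, 3049.16845703125), (1762.65576171875, 1189.1539306640625), 3.652158498764038) 0.04357757318555666
[0.00060079 0.00142115 0.04342551]
0.055 263 [0.48236539 0.30389749] 3.400843447016162 [-0.5  0.3 -0.1 -0.4  0.4  0.4  0.2 -0.4]
0.124 39 [0.48237249 0.30389402] 3.415058457813626 [-0.4  0.3 -0.2 -0.3  0.5  0.3  0.1 -0.3]
```

Request:
servo_tool(
  motion=[
    [[1, -0.016, -0.9875, 0, 0.109], [1, -0.016, -0.9875, 0, 0.109], [1, -0.016, -0.9875, 0, 0.109], [1, -0.016, -0.9875, 0, 0.109], [1, -0.016, -0.9875, 0, 0.109], [1, -0.016, -0.9875, 0, 0.109], [1, -0.016, -0.9875, -0.47, 0.109], [1, -0.016, -0.9875, -0.47, 0.109], [1, -0.016, -0.9875, -0.47, 0.109], [1, -0.016, -0.9875, -0.47, 0.109], [1, -0.016, -0.9875, -0.47, 0.109], [1, -0.016, -0.9875, -0.47, 0.109], [1, 0, 0, 0, 0], [1, 0, 0, 0, 0], [1, 0, 0, 0, 0]],
  ],
)

```text
t: 11.7
eef_pos: [0.4746, -0.1702, 0.177]
tool_rot: [-0.001, 0.626, 0.78, -0.0]
contact_force: [-0.6, -0.8, 0.4]
gripper_width: 1.005
grasp_force: 0.0
```

Run:
```python
from h import *
o=bot.get_obs();print(o['eef_pos'],yaw(o)[0])
im,W,d=cloud('wrist')
print(tray(W,im,np.array([.4745,-.171]),12.5)[1:])
```

```text
[ 0.47462158 -0.17022423  0.17697063] 12.51591207144596
(((4741.265625, -1719.665771484375), (1768.473388671875, 1189.5299072265625), 12.514692306518555), np.float64(0.011603925346558585))
```

Request:
servo_tool(
  motion=[
    [[0.6, -0.0125, -0.05, -0.7, 0], [0.5, 0, 0, -0.9, 0], [0.4, 0, 0, -0.9, 0], [0.4, 0, 0, -0.7, 0], [0.4, 0, 0, -0.23, 0], [0.4, 0, 0, 0, 0], [0.1, 0, 0, 0, 0], [0, 0, 0, 0, 0], [0, 0, 0, 0, 0], [0, 0, 0, 0, 0], [0, 0, 0, 0, 0], [0, 0, 0, 0, 0]],
  ],
  newtons=70,
)

```text
t: 12.95
eef_pos: [0.4756, -0.1734, 0.042]
tool_rot: [0.001, 0.626, 0.78, 0.001]
contact_force: [-0.9, 0.9, 7.2]
gripper_width: 0.147
grasp_force: 69.6
```

Request:
servo_tool(
  motion=[
    [[0, 0, 0, 0.4, 0], [0, 0, 0, 0.8, 0], [0, 0, 0, 0.9, 0], [0, 0, 0, 0.9, 0], [0, 0, 0, 0.8, 0], [0, 0, 0, 0.6, 0], [0, 0, 0, 0.2, 0], [0, 0, 0, 0, 0], [0, 0, 0, 0, 0]],
  ],
)

```text
t: 13.85
eef_pos: [0.4736, -0.1728, 0.2234]
tool_rot: [-0.001, 0.626, 0.78, -0.0]
contact_force: [0.2, -1.2, -3.3]
gripper_width: 0.15
grasp_force: 69.0
```

Run:
```python
from h import *
im,W=held()
```

```text
tcp [ 0.4736 -0.1728  0.2234] 12.48 F [ 0.2 -1.2 -3.3] tray [ 472.43242187 -169.21383057] 12.503981590270996 (1780.2025146484375, 1154.274169921875) 0.19309732235455385 [-0.0025  0.0004  0.193 ]
```

Request:
servo_tool(
  motion=[
    [[0, 0.017, 0.5, 0, -0.0945], [0, 0.017, 0.8, 0, -0.0945], [0, 0.017, 0.9, 0, -0.0945], [0, 0.017, 0.9, 0, -0.0945], [0, 0.017, 0.9, 0, -0.0945], [0, 0.017, 0.9, 0, -0.0945], [0, 0.017, 0.9, 0, -0.0945], [0, 0.017, 0.9, 0, -0.0945], [0, 0.017, 0.9, 0, -0.0945], [0, 0.017, 0.9, 0, -0.0945], [0, 0.017, 0.9, 0, -0.0945], [0, 0.017, 0.9, 0, -0.0945], [0, 0.017, 0.9, 0, -0.0945], [0, 0.017, 0.685, 0, -0.0945], [0, 0, 0, 0, 0], [0, 0, 0, 0, 0], [0, 0, 0, 0, 0], [0, 0, 0, 0, 0]],
  ],
)

```text
t: 15.7
eef_pos: [0.484, 0.3005, 0.224]
tool_rot: [0.0, 0.687, 0.727, -0.001]
contact_force: [-0.2, -0.1, -3.4]
gripper_width: 0.149
grasp_force: 68.9
```

Run:
```python
from h import *
im,W=held()
```

```text
tcp [0.484  0.3005 0.224 ] 3.24 F [-0.2 -0.1 -3.4] tray [483.62382812 304.05620117] 3.2616794109344482 (1775.6455078125, 1156.184326171875) 0.19360131423200244 [-0.0019 -0.0013  0.1935]
```

Request:
servo_tool(
  motion=[
    [[0, -0.036, 0.04, 0, 0.015], [0, 0, 0, -0.25, 0], [0, 0, 0, -0.25, 0], [0, 0, 0, -0.2, 0], [0, 0, 0, 0, 0], [0, 0, 0, 0, 0]],
  ],
)

```text
t: 16.35
eef_pos: [0.4824, 0.3035, 0.1961]
tool_rot: [0.0, 0.685, 0.728, -0.0]
contact_force: [-0.2, -0.2, -3.1]
gripper_width: 0.148
grasp_force: 68.8
```

Run:
```python
from h import *
im,W=held();cv2.imwrite('pics/w5.png',im[...,::-1])
```

```text
tcp [0.4824 0.3035 0.1961] 3.45 F [-0.2 -0.2 -3.1] tray [482.19360352 306.96237793] 3.460512638092041 (1778.265625, 1157.464599609375) 0.16565095107782668 [-0.0015 -0.0013  0.1656]
```

View pics/w5.png

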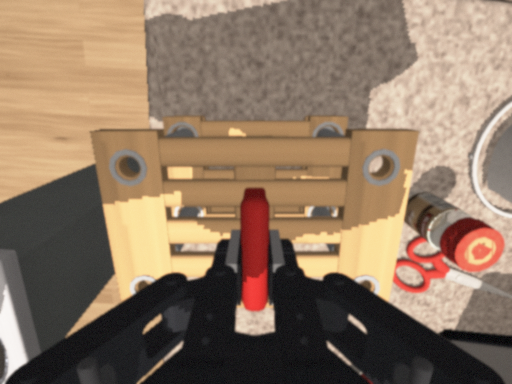

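The red tray is still above the pins, with its far holes at (129,166) and (381,166).

Request:
servo_tool(
  motion=[
    [[0, 0, -0.02, 0, 0], [0, 0, 0, -0.1, 0], [0, 0, 0, -0.1, 0], [0, 0, 0, -0.1, 0], [0, 0, 0, -0.1, 0], [0, 0, 0, 0, 0]],
  ],
)

```text
t: 17.0
eef_pos: [0.4821, 0.3027, 0.1797]
tool_rot: [-0.0, 0.685, 0.728, -0.001]
contact_force: [-0.7, -0.2, -3.8]
gripper_width: 0.148
grasp_force: 68.9
```

Request:
servo_tool(
  motion=[
    [[0, 0, 0, -0.1, 0], [0, 0, 0, -0.1, 0], [0, 0, 0, -0.1, 0], [0, 0, 0, -0.05, 0], [0, 0, 0, -0.025, 0], [0, 0, 0, 0, 0]],
  ],
)

```text
t: 17.6
eef_pos: [0.4824, 0.3028, 0.1653]
tool_rot: [-0.0, 0.685, 0.728, -0.0]
contact_force: [-0.5, 1.1, -3.5]
gripper_width: 0.149
grasp_force: 68.9
```

Request:
servo_tool(
  motion=[
    [[0, 0, 0, -0.05, 0], [0, 0, 0, -0.025, 0], [0, 0, 0, -0.025, 0], [0, 0, 0, -0.025, 0], [0, 0, 0, 0, 0]],
  ],
)

```text
t: 18.1
eef_pos: [0.4825, 0.3029, 0.1619]
tool_rot: [-0.001, 0.685, 0.728, 0.0]
contact_force: [-5.7, -3.0, 12.3]
gripper_width: 0.149
grasp_force: 71.1
```

Request:
servo_tool(
  motion=[
    [[0.3, 0, 0, 0, 0], [0.4, 0, 0, 0, 0], [0.5, 0, 0, 0, 0], [0.5, 0, 0, 0.4, 0], [0.5, 0, 0, 0.8, 0], [0.5, 0, 0, 1, 0], [0.6, 0, 0, 1, 0], [0.8, 0, 0, 1, 0], [1, 0, 0, 0.6, 0], [1, 0, 0, 0, 0], [1, 0, 0, 0, 0]],
  ],
)

```text
t: 19.2
eef_pos: [0.4824, 0.303, 0.3524]
tool_rot: [-0.0, 0.685, 0.728, 0.0]
contact_force: [-0.6, 0.4, -0.6]
gripper_width: 1.002
grasp_force: 0.0
```

Run:
```python
from h import *
o=bot.get_obs();print(o['eef_pos'])
im,W,d=cloud('wrist')
m,r,z=tray(W,im,np.array([.4824,.3039]),3.4,.132);print(r,z)
p=W[m];print(np.linalg.lstsq(np.c_[p[:,:2]-[.48,.304],np.ones(len(p))],p[:,2],rcond=None)[0])
im,W,d=cloud('scene');hsv=cv2.cvtColor(im,cv2.COLOR_RGB2HSV)
m=(hsv[...,0]>95)&(hsv[...,0]<125)&(hsv[...,1]>90)&(abs(W[...,0]-.478)<.06)&(abs(W[...,1]+.346)<.06);p=W[m]
for lo,hi in((.01,.05),(.05,.085)):
    q=p[(p[:,2]>lo)&(p[:,2]<hi)][:,:2];s=least_squares(lambda x:np.hypot(*(q-x).T)-.031,[.478,-.346],loss='soft_l1',f_scale=.001);print('beaker',s.x,len(q))
```

```text
[0.48241232 0.30295302 0.35235401]
((4822.505859375, 3045.1083984375), (1766.7633056640625, 1185.710205078125), 3.428208827972412) 0.13161828251655655
[6.72921936e-05 1.62235663e-03 1.31492140e-01]
beaker [ 0.47920632 -0.35088591] 38
beaker [ 0.4801722  -0.35176735] 48
```

Request:
servo_tool(
  motion=[
    [[1, 0, -0.959, -0.135, -0.029], [1, 0, -0.959, -0.135, -0.029], [1, 0, -0.959, -0.135, -0.029], [1, 0, -0.959, -0.135, -0.029], [1, 0, -0.959, -0.135, -0.029], [1, 0, -0.959, -0.135, -0.029], [1, 0, -0.959, -0.135, -0.029], [1, 0, -0.959, -0.135, -0.029], [1, 0, -0.959, -0.135, -0.029], [1, 0, -0.959, -0.135, -0.029], [1, 0, -0.959, -0.135, -0.029], [1, 0, -0.959, -0.135, -0.029], [1, 0, -0.959, -0.135, -0.029], [1, 0, -0.959, -0.135, -0.029], [1, 0, -0.959, -0.135, -0.029], [1, 0, -0.959, -0.135, -0.029], [1, 0, -0.959, -0.135, -0.029], [1, 0, 0, 0, 0], [1, 0, 0, 0, 0], [1, 0, 0, 0, 0]],
  ],
)

```text
t: 21.3
eef_pos: [0.4824, -0.348, 0.2597]
tool_rot: [-0.001, 0.706, 0.708, -0.0]
contact_force: [0.1, -0.0, -0.6]
gripper_width: 1.003
grasp_force: 0.0
```

```bash
cat >> h.py <<'E'
def blue(W,im,c,r=.12):
    hsv=cv2.cvtColor(im,cv2.COLOR_RGB2HSV)
    return (hsv[...,0]>95)&(hsv[...,0]<125)&(hsv[...,1]>80)&(abs(W[...,0]-c[0])<r)&(abs(W[...,1]-c[1])<r)
E
python3 - <<'E'
from h import *
o=bot.get_obs();print(o['eef_pos'],yaw(o)[0],o['q'])
im,W,d=cloud('wrist')
m=blue(W,im,(.479,-.35));p=W[m];q=p[p[:,2]>.086];print(len(q),q[:,2].mean(),cv2.minEnclosingCircle((q[:,:2]*1e4).astype(np.float32)),cv2.minAreaRect((q[:,:2]*1e4).astype(np.float32)))
cv2.imwrite('pics/w6.png',im[...,::-1])
E
```

```text
[ 0.48243612 -0.34804447  0.2596501 ] 0.12828156371969385 [-0.11497571  0.44740599  0.86193994  1.78656093 -0.38038969  1.08552808
  0.88274997]
4074 0.19911106454892427 ((4828.0771484375, -3395.55615234375), 731.1500854492188) ((4830.5283203125, -3511.79052734375), (1461.875244140625, 553.1434326171875), 1.113976240158081)
```

View pics/w6.png

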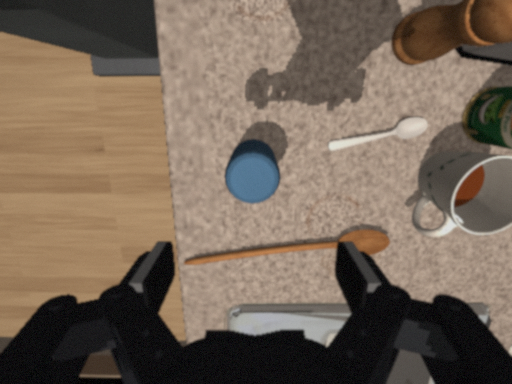

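The beaker is at (252,172), the teaspoon is at (380,135) and well clear in +x, and there is free space in +y (up).

Run:
```python
from h import *
im,W,d=cloud('wrist')
m=blue(W,im,(.479,-.35))&(W[...,2]<.1);p=W[m];q=p[p[:,2]>.088];print(len(q),q[:,2].mean(),cv2.minEnclosingCircle((q[:,:2]*1e4).astype(np.float32)),cv2.minAreaRect((q[:,:2]*1e4).astype(np.float32)))
```

```text
2045 0.0913097796802929 ((4797.1005859375, -3516.458740234375), 283.8836364746094) ((4796.49853515625, -3514.042724609375), (544.6259155273438, 554.6888427734375), 89.51200866699219)
```

Request:
servo_tool(
  motion=[
    [[1, -0.0675, -0.0875, -0.6, 0], [1, 0, 0, -0.9, 0], [1, 0, 0, -0.95, 0], [1, 0, 0, -0.95, 0], [1, 0, 0, -0.9, 0], [1, 0, 0, -0.6, 0], [1, 0, 0, 0, 0], [1, 0, 0, 0, 0], [0.6, 0, 0, 0, 0], [0.6, 0, 0, 0, 0], [0.5, 0, 0, 0, 0], [0.5, 0, 0, 0, 0]],
  ],
  newtons=20,
)

```text
t: 22.6
eef_pos: [0.4806, -0.3532, 0.0666]
tool_rot: [0.001, 0.707, 0.708, 0.001]
contact_force: [-1.5, 1.5, 5.9]
gripper_width: 0.734
grasp_force: 20.8
```

Request:
servo_tool(
  motion=[
    [[0.5, 0, 0.234, 0.07, 0], [0.5, 0, 0.234, 0.055, 0], [0.5, 0, 0.244, 0.02, 0], [0.5, 0, 0.244, 0, 0], [0.5, 0, 0, 0, 0]],
  ],
)

```text
t: 23.1
eef_pos: [0.48, -0.312, 0.0701]
tool_rot: [-0.001, 0.706, 0.708, 0.0]
contact_force: [0.2, -0.2, -2.1]
gripper_width: 0.731
grasp_force: 22.6
```

```bash
cat >> h.py <<'E'
def beak(c):
    """beaker axis from scene camera: cylinder fit of blue points"""
    im,W,d=cloud('scene');m=blue(W,im,c)&(W[...,2]<.3);P=W[m]
    m2=np.median(P,0);P=P[np.linalg.norm(P-m2,axis=1)<.09]
    def g(x):
        a=np.array([0,np.sin(x[0]),np.cos(x[0])]);dd=P-[x[1],x[2],x[3]];return np.linalg.norm(np.cross(dd,a),axis=1)-.031
    for t in np.radians((0,30,60,90,120,150)):
        def f(x):return g([x[0],x[1],x[2],m2[2]] if abs(np.cos(x[0]))<.7 and 0 else [x[0],x[1],x[2],x[3]])
        s=least_squares(f,[t,*m2],loss='soft_l1',f_scale=.001)
        if t==0 or s.cost<b.cost:b=s
    a=np.array([0,np.sin(b.x[0]),np.cos(b.x[0])]);e=(P-b.x[1:])@a
    print('tilt',np.degrees(b.x[0])%180,'ends',b.x[1:]+a*np.percentile(e,1),b.x[1:]+a*np.percentile(e,99),'cost',b.cost,len(P));return im
E
python3 - <<'E'
from h import *
print(bot.get_obs()['contact_force'],bot.get_obs()['eef_pos']);im=beak((.48,-.34))
cv2.imwrite('pics/s2.png',cv2.resize(im[190:350,200:400,::-1],(600,480)))
E
```

```text
[ 0.20794917 -0.1780676  -2.14640604] [ 0.48002476 -0.31195781  0.07008517]
tilt 3.5100593674423863 ends [ 0.47871802 -0.31129185  0.01148029] [ 0.47871802 -0.30606156  0.09674907] cost 0.002390364590965437 642
```

View pics/s2.png

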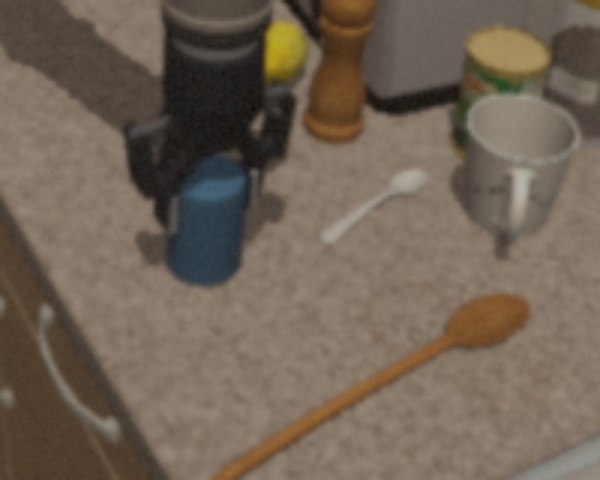

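The beaker was lifted a few millimetres and carried along without tilting, because even the lightest 20 N grip holds it against rotation. I'll use the worktop's front edge as a fulcrum instead, so I need that edge's position.

Run:
```python
from h import *
W=np.load('top0.npz')['W'];w=W.reshape(-1,3);w=w[np.isfinite(w[:,2])]
S=np.load('scene0.npz')['W'].reshape(-1,3)
for y in(-.45,-.35,-.3,-.25,-.2,-.1,0.):
    for n,c in(('top',w),('scene',S)):
        q=c[(abs(c[:,1]-y)<.012)&(c[:,0]>.3)&(c[:,0]<.43)&(c[:,2]>-.05)]
        print(y,n,'edge x by z:',[(lo,round(float(q[(q[:,2]>lo)&(q[:,2]<lo+.005)][:,0].min()),4)) for lo in(-.03,-.015,-.01,-.005,0) if ((q[:,2]>lo)&(q[:,2]<lo+.005)).any()])
o=bot.get_obs();print(o['eef_pos'],o['gripper_width'],o['grasp_force'],o['contact_force'])
```

```text
-0.45 top edge x by z: [(-0.01, 0.3609), (-0.005, 0.3614), (0, 0.3642)]
-0.45 scene edge x by z: [(-0.03, 0.3596), (-0.015, 0.359), (-0.01, 0.3592), (-0.005, 0.36), (0, 0.3621)]
-0.35 top edge x by z: [(-0.01, 0.3611), (-0.005, 0.3613), (0, 0.3612)]
-0.35 scene edge x by z: [(-0.03, 0.3585), (-0.015, 0.3591), (-0.01, 0.359), (-0.005, 0.3591), (0, 0.364)]
-0.3 top edge x by z: [(-0.03, 0.3601), (-0.01, 0.3601), (-0.005, 0.3627), (0, 0.3659)]
-0.3 scene edge x by z: [(-0.03, 0.3595), (-0.015, 0.3583), (-0.01, 0.3592), (-0.005, 0.3585), (0, 0.3627)]
-0.25 top edge x by z: [(-0.01, 0.3614), (-0.005, 0.3614), (0, 0.3648)]
-0.25 scene edge x by z: [(-0.03, 0.3591), (-0.015, 0.3586), (-0.01, 0.3586), (-0.005, 0.3591), (0, 0.3629)]
-0.2 top edge x by z: [(-0.01, 0.3601), (-0.005, 0.3601), (0, 0.3632)]
-0.2 scene edge x by z: [(-0.03, 0.3586), (-0.015, 0.3587), (-0.01, 0.3588), (-0.005, 0.3586), (0, 0.3651)]
-0.1 top edge x by z: [(-0.01, 0.3606), (-0.005, 0.3606), (0, 0.3638)]
-0.1 scene edge x by z: [(-0.03, 0.3593), (-0.015, 0.3589), (-0.01, 0.3585), (-0.005, 0.3597), (0, 0.3657)]
0.0 top edge x by z: [(-0.01, 0.3614), (-0.005, 0.3611), (0, 0.3642)]
0.0 scene edge x by z: [(-0.03, 0.3588), (-0.015, 0.3584), (-0.01, 0.3585), (-0.005, 0.3598), (0, 0.3625)]
[ 0.47995406 -0.31316538  0.07024476] 0.7322741213872512 22.620627473661443 [-1.20052683 -0.45517149 -2.13403075]
```

Request:
servo_tool(
  motion=[
    [[0.5, 0, 0, -0.06, 0], [0.5, 0, 0, -0.05, 0], [0.5, 0, 0, 0, 0], [0.5, 0, 0, 0, 0]],
  ],
)

```text
t: 23.55
eef_pos: [0.4797, -0.3151, 0.0666]
tool_rot: [0.0, 0.707, 0.707, 0.0]
contact_force: [-1.9, 3.8, 7.0]
gripper_width: 0.732
grasp_force: 23.3
```

Request:
servo_tool(
  motion=[
    [[1, 0, 0, 0, 0], [1, 0, 0, 0, 0], [1, 0, 0, 0.4, 0], [1, 0, 0, 0.34, 0], [0.7, 0, 0, 0, 0], [0.6, 0, 0, 0, 0], [0.6, 0, 0, 0, 0], [0.6, 0, 0, 0, 0]],
  ],
  newtons=20,
)

```text
t: 24.35
eef_pos: [0.4802, -0.3151, 0.0968]
tool_rot: [0.001, 0.707, 0.707, 0.0]
contact_force: [-2.3, 0.6, 12.5]
gripper_width: 0.716
grasp_force: 18.9
```

Request:
servo_tool(
  motion=[
    [[0.6, 0, 0, -0.035, 0], [0.6, 0, 0.15, 0, 0], [0.6, 0, 0.2, 0.03, 0], [0.6, 0, 0.22, 0.05, 0]],
  ],
)

```text
t: 24.75
eef_pos: [0.4806, -0.2958, 0.1001]
tool_rot: [0.004, 0.708, 0.707, -0.0]
contact_force: [-2.0, -3.0, 15.7]
gripper_width: 0.713
grasp_force: 21.6
```

Run:
```python
from h import *
print(bot.get_obs()['contact_force'],bot.get_obs()['eef_pos']);im=beak((.48,-.31))
cv2.imwrite('pics/s3.png',cv2.resize(im[190:350,200:400,::-1],(600,480)))
```

```text
[-2.00552225 -2.98880077 15.7260975 ] [ 0.4805719  -0.29577409  0.10011779]
tilt 15.237251981526583 ends [ 0.48018831 -0.28943617  0.09596777] [ 0.48018831 -0.31256858  0.0110446 ] cost 0.0019525563901432953 823
```

Request:
servo_tool(
  motion=[
    [[0.6, 0, 0.29, 0.01, 0], [0.6, 0, 0.29, -0.02, 0], [0.6, 0, 0.28, -0.06, 0], [0.6, 0, 0.28, -0.1, 0]],
  ],
)

```text
t: 25.2
eef_pos: [0.4817, -0.2458, 0.0914]
tool_rot: [0.002, 0.706, 0.708, 0.001]
contact_force: [1.7, 0.6, 0.0]
gripper_width: 0.718
grasp_force: 24.4
```

Run:
```python
from h import *
print(bot.get_obs()['contact_force'],bot.get_obs()['eef_pos'],bot.get_obs()['gripper_width']);im=beak((.48,-.28))
```

```text
[1.66361287 0.56090557 0.02031853] [ 0.48165192 -0.24580814  0.09143734] 0.7183601972962493
tilt 48.17518967998216 ends [ 0.48075839 -0.3030327   0.02324937] [ 0.48075839 -0.23855476  0.08094957] cost 0.0005802227664199257 805
```

Request:
servo_tool(
  motion=[
    [[0.6, 0, 0.22, -0.17, 0], [0.6, 0, 0.21, -0.18, 0], [0.6, 0, 0.2, -0.21, 0], [0.6, 0, 0.18, -0.23, 0], [0.6, 0, 0.14, -0.25, 0], [0.6, 0, 0.11, -0.25, 0], [0.6, 0, 0, 0, 0]],
  ],
)

```text
t: 25.95
eef_pos: [0.4763, -0.2049, 0.0382]
tool_rot: [-0.002, 0.708, 0.707, -0.002]
contact_force: [-5.4, 0.3, 7.6]
gripper_width: 0.705
grasp_force: 19.6
```

Run:
```python
from h import *
print(bot.get_obs()['contact_force'],bot.get_obs()['eef_pos'],bot.get_obs()['gripper_width']);im=beak((.48,-.25))
cv2.imwrite('pics/s3.png',cv2.resize(im[150:310,180:380,::-1],(600,480)))
```

```text
[-5.41118883  0.29463327  7.59630212] [ 0.47634731 -0.20487614  0.03823148] 0.7047410128609722
tilt 93.2173902509306 ends [ 0.47423369 -0.28663487  0.03492098] [ 0.47423369 -0.20819177  0.03051144] cost 0.0006486941794179358 632
```

View pics/s3.png

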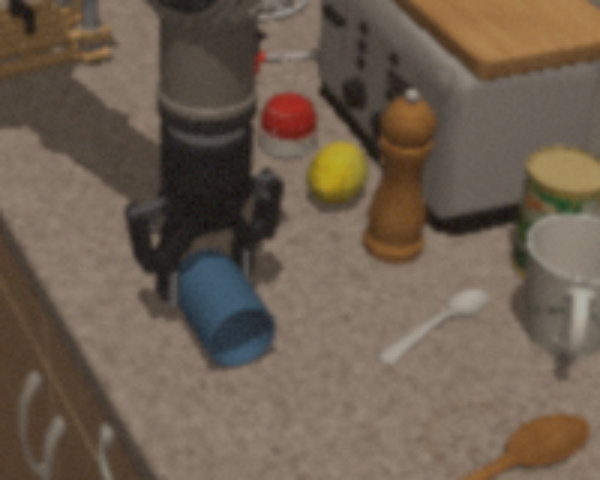

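The beaker lies on its side with its mouth toward the camera (-y), around (245,345). Its closed end is in the grip at (210,270).

Request:
servo_tool(
  motion=[
    [[1, 0, 0, 0, 0], [1, 0, 0, 0, 0], [1, 0, -0.5, 0, 0], [1, 0, -0.8, 0, 0], [1, 0, -0.5, 0, 0], [1, 0, -0.225, 0, 0], [1, 0, 0, 0, 0], [0.7, 0, 0, 0, 0], [0.6, 0, 0, 0, 0], [0.6, 0, 0, 0, 0], [0.6, 0, 0, 0, 0]],
  ],
  newtons=20,
)

```text
t: 27.1
eef_pos: [0.4801, -0.2833, 0.039]
tool_rot: [-0.001, 0.706, 0.708, 0.0]
contact_force: [-0.2, 2.7, 2.9]
gripper_width: 0.725
grasp_force: 21.2
```

Request:
servo_tool(
  motion=[
    [[0.6, 0, 0.1, 0.27, 0], [0.6, 0, 0.16, 0.25, 0], [0.6, 0, 0.2, 0.23, 0], [0.6, 0, 0.2, 0.2, 0], [0.6, 0, 0, 0, 0]],
  ],
)

```text
t: 27.6
eef_pos: [0.4806, -0.2567, 0.0781]
tool_rot: [0.0, 0.706, 0.708, 0.001]
contact_force: [0.0, -1.2, -1.9]
gripper_width: 0.723
grasp_force: 22.2
```

Run:
```python
from h import *
o=bot.get_obs();print(o['contact_force'],o['eef_pos'],o['gripper_width'],o['grasp_force']);im=beak((.48,-.25))
cv2.imwrite('pics/s4.png',cv2.resize(im[150:310,180:380,::-1],(600,480)))
```

```text
[ 0.02368834 -1.1949433  -1.91625804] [ 0.48060245 -0.25674229  0.07812791] 0.722786665966743 22.16232869104715
tilt 112.18708534257256 ends [ 0.47913714 -0.17486347  0.04195145] [ 0.47913714 -0.25926814  0.07637417] cost 0.0002135715605078127 171
```

Request:
servo_tool(
  motion=[
    [[0.71, 0, 0, 0, 0], [0.71, 0, 0, 0, 0]],
  ],
)

```text
t: 27.85
eef_pos: [0.4795, -0.2585, 0.0768]
tool_rot: [-0.0, 0.707, 0.707, -0.0]
contact_force: [-1.4, -0.0, -2.0]
gripper_width: 0.721
grasp_force: 22.2
```

Run:
```python
from h import *
o=bot.get_obs();print(o['contact_force'],o['eef_pos'],o['gripper_width'],o['grasp_force']);im=beak((.48,-.22))
```

```text
[-1.37521177 -0.02508103 -1.98637009] [ 0.47948077 -0.25851402  0.07678203] 0.7206353953086262 22.169867490883917
tilt 112.01353494494225 ends [ 0.47812309 -0.17854919  0.04122318] [ 0.47812309 -0.26053005  0.07436813] cost 0.0002130184118274135 171
```

Request:
servo_tool(
  motion=[
    [[0.719, 0, 0, 0, 0], [0.719, 0, 0, 0, 0]],
  ],
)

```text
t: 28.1
eef_pos: [0.4795, -0.2585, 0.0768]
tool_rot: [-0.0, 0.707, 0.707, -0.0]
contact_force: [-0.1, -0.3, -1.2]
gripper_width: 0.725
grasp_force: 22.2
```

Request:
servo_tool(
  motion=[
    [[0.723, 0, 0, 0, 0], [0.723, 0, 0, 0, 0]],
  ],
)

```text
t: 28.3
eef_pos: [0.4797, -0.2584, 0.077]
tool_rot: [-0.0, 0.707, 0.708, -0.0]
contact_force: [1.3, -0.4, -1.2]
gripper_width: 0.725
grasp_force: 22.2
```

Run:
```python
from h import *
o=bot.get_obs();print(o['contact_force'],o['eef_pos'],o['gripper_width'],o['grasp_force']);im=beak((.48,-.22))
```

```text
[ 1.28577636 -0.3699393  -1.22647345] [ 0.47972637 -0.25837392  0.07698191] 0.7248859871808622 22.173089506686665
tilt 112.2469182330647 ends [ 0.4781655  -0.26160436  0.07542094] [ 0.4781655  -0.17892797  0.04160233] cost 0.00016750886082245484 159
```

Request:
servo_tool(
  motion=[
    [[0.728, 0, 0, 0, 0]],
  ],
)

```text
t: 28.45
eef_pos: [0.4798, -0.2582, 0.077]
tool_rot: [-0.0, 0.707, 0.708, 0.0]
contact_force: [-0.0, 0.6, -1.5]
gripper_width: 0.727
grasp_force: 13.3
```

Request:
servo_tool(
  motion=[
    [[0.732, 0, 0, 0, 0]],
  ],
)

```text
t: 28.55
eef_pos: [0.4799, -0.2587, 0.0773]
tool_rot: [0.0, 0.707, 0.708, -0.0]
contact_force: [-0.9, -0.9, 0.5]
gripper_width: 0.734
grasp_force: 7.8
```

Run:
```python
from h import *
o=bot.get_obs();print(o['contact_force'],o['eef_pos'],o['gripper_width'],o['grasp_force']);im=beak((.48,-.22))
```

```text
[-0.89571741 -0.85216629  0.47554491] [ 0.47985998 -0.25871553  0.07727746] 0.7344607946280144 7.789267988919164
tilt 122.48621105098655 ends [ 0.47588211 -0.18368684  0.02674704] [ 0.47588211 -0.26115884  0.07607594] cost 0.000470287310338018 190
```

Request:
servo_tool(
  motion=[
    [[0.732, 0, 0.2, 0.14, 0], [0.732, 0, 0.22, 0.12, 0], [0.732, 0, 0.28, 0.09, 0], [0.732, 0, 0.28, 0.08, 0], [0.732, 0, 0, 0, 0]],
  ],
)

```text
t: 29.1
eef_pos: [0.4805, -0.2165, 0.0945]
tool_rot: [-0.0, 0.706, 0.709, 0.001]
contact_force: [-0.5, 0.1, 0.5]
gripper_width: 0.734
grasp_force: 0.0
```

Run:
```python
from h import *
o=bot.get_obs();print(o['contact_force'],o['eef_pos'],o['gripper_width'],o['grasp_force']);im=beak((.48,-.2))
```

```text
[-0.51577817  0.08419451  0.52212063] [ 0.48051215 -0.2164864   0.09454357] 0.7340774863151175 0.0
tilt 161.45953730584094 ends [ 0.4792619  -0.20771817  0.09748096] [ 0.4792619  -0.18150451  0.01932009] cost 0.00011966320419486124 126
```

Request:
servo_tool(
  motion=[
    [[0.734, 0, 0.15, 0, 0], [0.734, 0, 0.15, 0, 0], [0.734, 0, 0, 0, 0], [0.734, 0, 0, 0, 0]],
  ],
)

```text
t: 29.55
eef_pos: [0.4797, -0.207, 0.0941]
tool_rot: [-0.0, 0.707, 0.708, -0.0]
contact_force: [-0.1, -0.1, 0.1]
gripper_width: 0.731
grasp_force: 0.0
```

Run:
```python
from h import *
o=bot.get_obs();print(o['contact_force'],o['eef_pos'],o['gripper_width'],o['grasp_force']);im=beak((.48,-.19))
cv2.imwrite('pics/s5.png',cv2.resize(im[110:290,170:370,::-1],(600,540)))
```

```text
[-0.14158851 -0.11141583  0.06299464] [ 0.47972665 -0.20703263  0.09412873] 0.7311517338474136 0.0
tilt 178.74378262299675 ends [ 0.48338718 -0.17292534  0.01301845] [ 0.48338718 -0.17469015  0.09349792] cost 0.00021786296847409 251
```

View pics/s5.png

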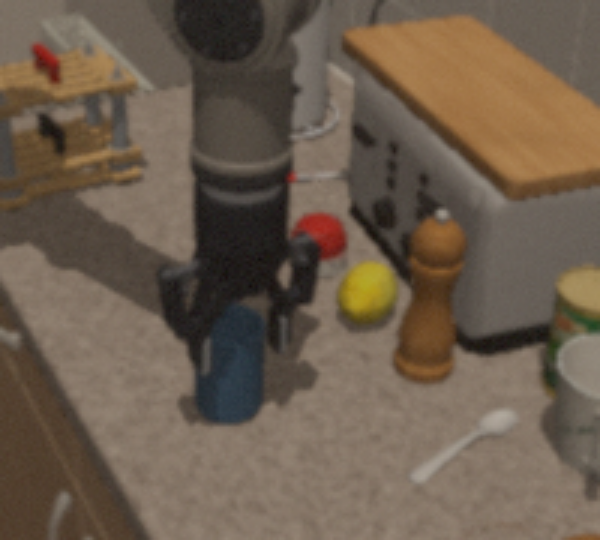

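The beaker now stands mouth up on the worktop at (230,365). That was my 11th picture, one over the limit of 10, so I'll view no more and work from measurements only.

Request:
servo_tool(
  motion=[
    [[0.9, 0, 0, 0, 0], [1, 0, 0, 0, 0], [1, 0, 0, 0.5, 0], [1, 0, 0, 1, 0], [1, 0, 0, 1, 0], [1, 0, 0.4, 1, 0], [1, 0.05, 0.45, 0.7, 0], [1, 0, 0, 0, 0], [1, 0, 0, 0, 0], [1, 0, 0, 0, 0]],
  ],
)

```text
t: 30.6
eef_pos: [0.4809, -0.1734, 0.2612]
tool_rot: [-0.001, 0.707, 0.707, -0.001]
contact_force: [0.5, -0.0, -0.2]
gripper_width: 1.0
grasp_force: 0.0
```

Run:
```python
from h import *
o=bot.get_obs();print(o['eef_pos'],yaw(o)[0])
im,W,d=cloud('wrist')
m=blue(W,im,(.481,-.174),.06)&(W[...,2]<.1);p=W[m];q=p[p[:,2]>.086][:,:2];z=p[p[:,2]>.086][:,2]
print(len(q),z.mean(),cv2.minEnclosingCircle((q*1e4).astype(np.float32)),cv2.fitEllipse(cv2.convexHull((q*1e4).astype(np.float32))))
c=W[(np.hypot(W[...,0]-.481,W[...,1]+.174)<.02)&(W[...,2]<.1)];print('inside z',np.median(c[:,2]),c[:,2].min())
beak((.48,-.174))
```

```text
[ 0.48085122 -0.17337459  0.26118258] 0.0360573661998849
507 0.09079625703548963 ((4851.05859375, -1746.391357421875), 301.61199951171875) ((4849.74365234375, -1746.8336181640625), (587.8917846679688, 601.2213134765625), 10.750153541564941)
inside z 0.0056503839517072375 0.003317784350220466
tilt 179.38753992573362 ends [ 0.48501813 -0.17531537  0.09310249] [ 0.48501813 -0.17446147  0.01322316] cost 0.0004274536307989751 355
```

Request:
servo_tool(
  motion=[
    [[1, 0.105, -0.04, -0.6, 0], [1, 0, 0, -0.9, 0], [1, 0, 0, -0.95, 0], [1, 0, 0, -0.95, 0], [1, 0, 0, -0.85, 0], [1, 0, 0, -0.5, 0], [1, 0, 0, 0, 0], [0.8, 0, 0, 0, 0], [0.6, 0, 0, 0, 0], [0.6, 0, 0, 0, 0], [0.6, 0, 0, 0, 0]],
  ],
  newtons=30,
)

```text
t: 31.8
eef_pos: [0.4864, -0.1751, 0.0732]
tool_rot: [0.001, 0.707, 0.707, 0.0]
contact_force: [-2.1, -1.1, 5.7]
gripper_width: 0.715
grasp_force: 33.2
```

Request:
servo_tool(
  motion=[
    [[0.6, 0, 0, 0.3, 0], [0.6, 0, 0, 0.7, 0], [0.6, 0, 0, 0.9, 0], [0.6, 0, 0, 0.9, 0], [0.6, 0, 0, 0.9, 0], [0.6, 0, 0, 0.5, 0], [0.6, 0, 0, 0, 0], [0.6, 0, 0, 0, 0]],
  ],
)

```text
t: 32.6
eef_pos: [0.4858, -0.1741, 0.2402]
tool_rot: [-0.0, 0.706, 0.708, 0.001]
contact_force: [0.6, -0.2, -2.1]
gripper_width: 0.712
grasp_force: 33.5
```

Run:
```python
from h import *
o=bot.get_obs();print(o['eef_pos'],o['contact_force'],o['grasp_force'],yaw(o)[0])
im=beak((.485,-.175))
```

```text
[ 0.48583063 -0.17406321  0.24023049] [ 0.55585998 -0.17536521 -2.0547301 ] 33.5438949521631 0.11638072334490436
tilt 179.63061425289297 ends [ 0.48534603 -0.17267513  0.17907637] [ 0.48534603 -0.17319687  0.26000212] cost 0.0005640215932937901 634
```

Request:
servo_tool(
  motion=[
    [[0.6, -0.086, 0.5, 0.1, 0], [0.6, -0.086, 0.8, 0.1, 0], [0.6, -0.086, 0.9, 0.1, 0], [0.6, -0.086, 0.9, 0, 0], [0.6, -0.086, 0.9, 0, 0], [0.6, -0.086, 0.9, 0, 0], [0.6, -0.086, 0.9, 0, 0], [0.6, -0.086, 0.9, 0, 0], [0.6, -0.086, 0.9, 0, 0], [0.6, -0.086, 0.9, 0, 0], [0.6, -0.086, 0.9, 0, 0], [0.6, -0.086, 0.9, 0, 0], [0.6, -0.086, 0.9, 0, 0], [0.6, -0.086, 0.685, 0, 0], [0.6, 0, 0, 0, 0], [0.6, 0, 0, 0, 0], [0.6, 0, 0, 0, 0]],
  ],
)

```text
t: 34.35
eef_pos: [0.4377, 0.2991, 0.2514]
tool_rot: [0.0, 0.707, 0.707, -0.001]
contact_force: [-1.1, -0.9, -1.6]
gripper_width: 0.717
grasp_force: 33.5
```

Run:
```python
from h import *
o=bot.get_obs();print(o['eef_pos'],o['contact_force'],o['grasp_force'],yaw(o)[0])
beak((.4375,.30))
```

```text
[0.4376906  0.29906428 0.25138204] [-1.07514161 -0.90924578 -1.57753205] 33.54962591081858 -0.03103856013588745
tilt 0.042619462671557244 ends [0.43808696 0.29913877 0.19014183] [0.43808696 0.29919846 0.27039045] cost 0.0003892767705041372 321
```

Request:
servo_tool(
  motion=[
    [[0.6, 0, 0.03, -0.3, 0], [0.6, 0, 0, -0.3, 0], [0.6, 0, 0, -0.25, 0], [0.6, 0, 0, -0.15, 0], [0.6, 0, 0, -0.05, 0], [0.6, 0, 0, -0.05, 0], [0.6, 0, 0, 0, 0]],
  ],
)

```text
t: 35.1
eef_pos: [0.4379, 0.3019, 0.2082]
tool_rot: [0.0, 0.707, 0.708, 0.0]
contact_force: [-0.5, -0.0, -1.5]
gripper_width: 0.711
grasp_force: 33.5
```

Request:
servo_tool(
  motion=[
    [[0.6, 0, 0, -0.025, 0], [0.6, 0, 0, -0.025, 0], [0.6, 0, 0, -0.025, 0], [0.6, 0, 0, 0, 0]],
  ],
)

```text
t: 35.5
eef_pos: [0.4379, 0.302, 0.2054]
tool_rot: [-0.0, 0.707, 0.708, 0.0]
contact_force: [0.1, 0.3, -1.1]
gripper_width: 0.711
grasp_force: 33.6
```

Request:
servo_tool(
  motion=[
    [[0.6, 0, 0, -0.02, 0], [0.6, 0, 0, 0, 0]],
  ],
)

```text
t: 35.7
eef_pos: [0.4379, 0.3022, 0.2052]
tool_rot: [-0.0, 0.707, 0.708, 0.0]
contact_force: [-2.9, -0.7, 7.6]
gripper_width: 0.715
grasp_force: 34.3
```

Request:
servo_tool(
  motion=[
    [[0.6, 0, 0, -0.02, 0], [0.6, 0, 0, 0, 0]],
  ],
)

```text
t: 35.9
eef_pos: [0.438, 0.3023, 0.2051]
tool_rot: [-0.001, 0.707, 0.708, 0.0]
contact_force: [-6.4, -0.8, 15.1]
gripper_width: 0.713
grasp_force: 35.0
```

Contact made; easing off, releasing and rising.

Request:
servo_tool(
  motion=[
    [[0.6, 0, 0, 0.02, 0], [0.76, 0, 0, 0, 0], [0.85, 0, 0, 0, 0], [1, 0, 0, 0, 0], [1, 0, 0, 0.1, 0], [1, 0, 0, 0.4, 0], [1, 0, 0, 0.8, 0], [1, 0, 0, 1, 0], [1, 0, 0, 1, 0], [1, 0, 0, 0.5, 0], [1, 0, 0, 0, 0], [1, 0, 0, 0, 0]],
  ],
)

```text
t: 37.1
eef_pos: [0.4376, 0.3019, 0.3564]
tool_rot: [-0.0, 0.707, 0.708, 0.0]
contact_force: [-0.5, 1.0, -0.8]
gripper_width: 1.003
grasp_force: 0.0
```

Run:
```python
from h import *
o=bot.get_obs();print(o['eef_pos'],o['contact_force'])
im,W,d=cloud('wrist')
m,r,z=tray(W,im,np.array([.4824,.3039]),3.4,.132);print(r,z)
p=W[m];print(np.linalg.lstsq(np.c_[p[:,:2]-[.48,.304],np.ones(len(p))],p[:,2],rcond=None)[0])
m=blue(W,im,(.4375,.302),.06)&(W[...,2]<.24);p=W[m];q=p[p[:,2]>.218];print(len(q),q[:,2].mean(),cv2.minEnclosingCircle((q[:,:2]*1e4).astype(np.float32)))
beak((.4375,.30))
```

```text
[0.43764887 0.30191989 0.35636986] [-0.47523299  0.98699497 -0.7764305 ]
((4825.62548828125, 3041.584716796875), (1762.491943359375, 1197.516845703125), 3.538872480392456) 0.13173554871981075
[-0.01085225 -0.01222058  0.13232318]
672 0.2226588959923278 ((4370.6201171875, 3025.619140625), 303.4326171875)
tilt 175.81969429557208 ends [0.43696168 0.29975933 0.22501197] [0.43696168 0.30543108 0.1474122 ] cost 0.0003774771033994812 261
```

Run:
```python
from h import *
im,W,d=cloud('wrist')
m=blue(W,im,(.4371,.3026),.05)&(W[...,2]<.24)&(W[...,2]>.219);p=W[m]
print('rim',np.linalg.lstsq(np.c_[p[:,:2]-[.437,.3026],np.ones(len(p))],p[:,2],rcond=None)[0])
m,r,z=tray(W,im,np.array([.4824,.3039]),3.4,.132);m&=np.hypot(W[...,0]-.437,W[...,1]-.3026)>.045;p=W[m]
b=[0,0,.1318]
for _ in range(4):
    A=np.c_[p[:,:2]-[.4824,.304],np.ones(len(p))];k=abs(A@b-p[:,2])<.002;b=np.linalg.lstsq(A[k],p[k][:,2],rcond=None)[0]
print('tray',b,k.sum())
```

```text
rim [0.00120747 0.01014404 0.22297197]
tray [0.00168621 0.00308027 0.13160348] 5425
```

Both trays and the beaker are level to within 0.01 rad and in place, so I'm handing in.

```bash
python3 -c "
from station import bot
print(bot.hand_in())"
```

```text
the job is handed in; nothing more can be done
None
```

The job is handed in, verdict not shown: both trays measured seated and level, and the beaker stands mouth up on the top tray, but I viewed 11 pictures, one over the limit of 10.

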